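# Collapse the telescopic board support and cap it

### The arm

A 6-joint arm with a two-finger parallel gripper is mounted at the origin on the work surface. World frame = base frame: x ahead of the robot, y to its left, z up, the work surface at z = 0. Lengths are in m, angles in degrees, forces in N, time in s.
With the tool pointing down it reaches from about 0.375 to 0.9 m from the base axis. Payload 3.1 kg.
Tool frame: the origin (TCP) lies on the centre line of the jaws, within the pads' length; the fingertips stand 25 mm ahead of it and the grasp point (between the pads) lies 6 mm ahead of it; y points along the fingers, x is the direction in which the jaws open and shut, and the axes are right-handed (so a half turn about y gives the same grasp; the last joint's range is limited). The gripper opens to 87 mm and grips with 3 to 60 N. Pads are 19 mm wide; open, the fingers measure 117 mm over their backs; the gripper's body (75 mm by 190 mm) begins 51 mm behind the grasp point.
Start: joints at [-79.67, 30.224, 82.088, -0, 67.689, -10.227], TCP at [0.219, -0.585, 0.248] pointing down, gripper open.
Joint ranges: [-176.69, 176.69], [-43.24, 126.21], [12.49, 139.97], [-82, 262], [0, 151.66], [-163.58, 163.58]. Speed limits (degrees/s): [159.86, 159.86, 180, 180, 180, 180].

### API

Orientations are given as a 3x3 rotation matrix whose columns are the frame's x, y, z axes.
In Python, from rig import * gives the robot as it stands.
- The arm moves only by the tool play_rows, never from a script. Its argument "commands" is a list of rows, each a list of 2 entries, a list of its own where there are three numbers: the shift along the world's x, y, z in m, then the turn, a rotation vector about the world's x, y, z in rad. A call has 1 to 10 rows; each row is the pose to reach, as a shift and turn from the pose commanded when the call began; what a row does not reach only later rows make up. A row lasts 1/8 s, in which the tool goes at most 62.5 mm and 10.7 degrees, less where a joint would pass 70% of its speed; a pose out of reach is approached as far as the arm can. A call with a gripper value outside its range is refused whole. "gripper" is the finger opening in m, from 0 to 0.087, set as the call begins (left out, the last holds). The fingers move at their own pace and stop on an object; the grip force is fixed at half the most. Time passes only in rows, so rows that repeat a pose let the fingers close. It gives the time, the measured TCP pose, the force and the opening at its end, in the units of the state.
- read_state(): the state, without advancing time (a new reading comes with each control period).
- capture(name): name is "scene" or "side" or "wrist"; returns a dict with "frame" (480x640x3 uint8, red, green, blue), "depth" (480x640 float32, m along the optical axis (not along the pixel's ray), 0 where there is no reading), "mtx" (3x3 intrinsics, pixels), "cam_to_world" (4x4, takes a point from camera to world coordinates); the wrist camera has in their place "hand_eye" (4x4, takes a point from camera to tool coordinates, whose origin is the TCP and whose axes are the tool frame's). Camera axes: x right, y down, z forward; pixel columns grow to the right and rows downward; lengths in m; the calibration is good to about 2 mm. A picture is of the moment at which its call begins: read the wrist's pose just before it.
- hand_in(): hands the job in, once; it reports no verdict.
The state is a dict: "time_s": time; "joint_positions": joint angles; "qvel": joint speeds; "tau": joint torques, N m; "position": TCP position; "tcp_rot": TCP orientation; "force": force on the tool from outside, world axes, zero at the start; "moment": the same for the moment, N m; "opening": opening from 0.0 (shut) to 1.0 (fully open).
Only numpy, scipy, OpenCV 4.12 (cv2) and the standard library are available. Lean on these libraries where they do the work, as an engineer would, in place of code of your own. Each camera call takes 0.05 s, during which the arm holds its last target. There are 200 camera calls.

### The job

Put the bench's telescopic board support away: push its tubes fully home, the thin innermost one first and then the middle one. Then take the loose clamp cap whose notches match the lugs on the support's saddle and set it over the collapsed tubes, its walled end towards the knob, so that it sits flat and all the way down on the saddle. Leave the mallet, the bowl and the white tub where they are.

Things in the scene. Friction and masses are not known exactly. Their poses are not given: they have to be found in the camera images.
- support: Fixed grey cast support with three nested round metal tubes lying level, axis 50 mm above the bench. Origin on the bench under the saddle's middle; x = direction in which the tubes pull out, z up. Outer tube: fixed, 44 mm diameter, x -148 to -18 mm (its mouth). Foot plate 70 mm wide, 10 mm thick, x -157 to +28 mm.
- seat (a point): Centre of the top face of the saddle (lower clamp half), on the tube axis, 50 mm above the bench; axes as support. Saddle x -28 to +28, y -50 to +50 mm, with a 48 mm wide trough for the tubes. A lug stands on its top face at each side: x -12 to +12 mm, |y| 38 to 50 mm, 13 mm high. The right cap's origin comes here, its axes parallel to these.
- mid_tube (a joint): How far the middle tube (35 mm diameter, with a dark collar of 42 mm diameter and 18 mm length at its outer end) stands out of the outer tube: 0 = fully home, collar against the mouth; 0.07 m = fully out. Stiff: about 8 N to slide, and it stays where left.
- inner_tube (a joint): How far the inner tube (26 mm diameter) stands out of the middle tube: 0 = fully home, its dark flange (42 mm diameter, 16 mm long) against the middle collar; 0.07 m = fully out. Light: about 2.5 N to slide, so it goes home before the middle tube gives. It stays where left.
- mid_collar (a point): Centre of the middle tube's collar, on the tube axis; axes as support. When home it is at x = -9 mm of the support.
- knob (a point): Centre of the black round knob on the inner tube's free end, on the tube axis, 50 mm above the bench; axes as support. 40 mm diameter, 30 mm long along the axis, on a neck 20 mm thick and 20 mm long that joins it to the inner tube's flange. With both tubes home it is at x = +51 mm of the support, its near face 8 mm beyond the saddle.
- cap_a: Loose grey cast clamp cap, about 300 g, with ONE wide notch (29 mm) in the foot flange of each long side; fits the saddle's lugs with 2.5 mm play. Origin: centre of its underside; z up, x = tube direction. 56 mm in x, 100 in y over the 10 mm thick flanges; body 70 mm wide, 30 high, hollow, open at the -x end. Its +x end is walled and goes towards the knob.
- cap_a_rib (a point): Middle of cap_a's grip rib, on the cap's centre line 47 mm above its underside; axes as cap_a. The rib runs along x: 46 mm long, 12 mm thick, from 30 to 60 mm above the underside.
- cap_a_wall (a point): Middle of cap_a's walled end (x = +24.5 mm of the cap, 19 mm above the underside). Wall 7 mm thick, with a 28 mm wide, 14 mm high slot from below for the knob's neck. Seated, it stands 5 mm beyond the home flange; if the tubes are not home, or the cap is turned end for end, the cap cannot go down.
- cap_b: Loose cap like cap_a in all sizes and axes, but with TWO narrow notches (14 mm each, a 14 mm tongue between them) in the foot flange of each long side: it does not fit this saddle, rides on the lugs.
- mallet: Wooden mallet lying on the bench, head 75 x 125 x 65 mm, handle 230 mm; origin under the head. Leave alone.
- bowl: Black plastic bowl, 100 mm across, 65 mm high; origin under its centre. Leave alone.
- tub: White plastic tub with lid, 90 mm across, 90 mm high; origin under its centre. Leave alone.
Things that resemble listed ones, but are neither listed nor needed, are in the scene too. Leave any orange look-alike of the cap_a alone.

How it is judged:
By the outcome, as a careful person would: the job done as asked, in the order asked, and still so for the second after the job is handed in, with the robot touching nothing.
It also fails if it takes over 61 s, if anything falls off the work surface, if the arm or the gripper's body presses on something with over 40 N, if the wrist force passes 120 N, or if a joint passes its speed limit or range.

## Working session

There is one attempt and no reset: what is moved stays moved. The work goes in short steps, Python scripts to look and compute and a tool call to move; the robot and the scene stay as the last step left them, time stands still between calls to the robot, and variables do not carry over. Pictures are saved under pics/ and viewed, about 8 in all and at most 12, crops included, and the job is handed in when it is done.

Besides the shell and the picture viewer there is one more tool, called after ">>>" in YAML: its name, and indented under it one key for each argument. play_rows: Moves the arm, as the interface text tells. Its arguments: {"type":"object","properties":{"commands":{"type":"array"},"gripper":{"type":"number"}},"required":["commands"]}

```bash
mkdir -p pics; cat > h.py <<'E'
from rig import *
import numpy as np, cv2
def save(n,f): cv2.imwrite(f'pics/{n}.png',cv2.cvtColor(f,cv2.COLOR_RGB2BGR))
def cloud(c,T=None):
    d=c['depth'];K=c['mtx'];T=c['cam_to_world'] if T is None else T
    v,u=np.indices(d.shape)
    P=np.stack([(u-K[0,2])/K[0,0]*d,(v-K[1,2])/K[1,1]*d,d],-1)
    W=P@T[:3,:3].T+T[:3,3]; W[d==0]=np.nan
    return W
E
python3 - <<'E'
from h import *
for n in ['scene','side']:
    c=capture(n); save(n,c['frame']); np.savez(f'{n}.npz',**c)
    print(n,c['cam_to_world'].round(3).tolist(),c['mtx'].tolist(),(c['depth']>0).mean())
print(read_state())
E
```

```text
scene [[-0.24, 0.716, -0.655, 1.236], [0.971, 0.169, -0.17, 0.188], [-0.012, -0.677, -0.736, 0.85], [0.0, 0.0, 0.0, 1.0]] [[491.042697206916, 0.0, 317.13627480049047], [0.0, 491.042697206916, 239.76076987810345], [0.0, 0.0, 1.0]] 0.99587890625
side [[-0.746, -0.492, 0.449, 0.068], [-0.666, 0.568, -0.484, 0.525], [-0.017, -0.66, -0.751, 0.878], [0.0, 0.0, 0.0, 1.0]] [[560.8652161082631, 0.0, 315.9192632758319], [0.0, 560.8652161082631, 239.74671049288108], [0.0, 0.0, 1.0]] 0.995830078125
{'time_s': 0.1, 'joint_positions': array([-7.96683679e+01,  3.02732802e+01,  8.21468651e+01, -7.06614436e-04,
        6.76911163e+01, -1.02285826e+01]), 'qvel': array([-0.10197335, -0.06255932, -0.05022738, -0.01126202, -0.0058738 ,
        0.02015113]), 'tau': array([ 3.12624552e-04, -4.40985632e+01, -1.77151340e+01,  6.35351683e-02,
        5.33971062e-02, -3.85887938e-05]), 'position': array([ 0.21939692, -0.58458635,  0.24668541]), 'tcp_rot': array([[ 3.51195627e-01, -3.59491861e-04,  9.36302036e-01],
       [-9.36300150e-01,  1.90834846e-03,  3.51195653e-01],
       [-1.91304253e-03, -9.99998114e-01,  3.33611351e-04]]), 'force': array([-0.94662735, -0.37102627,  0.25791916]), 'moment': array([-0.00030207, -0.04905515,  0.0065568 ]), 'opening': 0.9977239740605937}
```

View pics/scene.png

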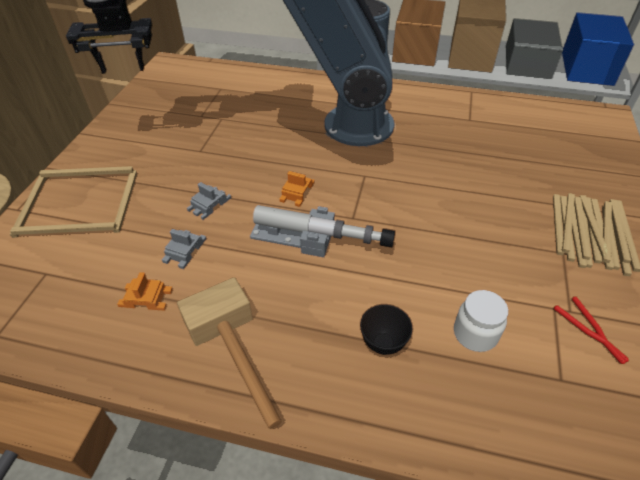

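View pics/side.png

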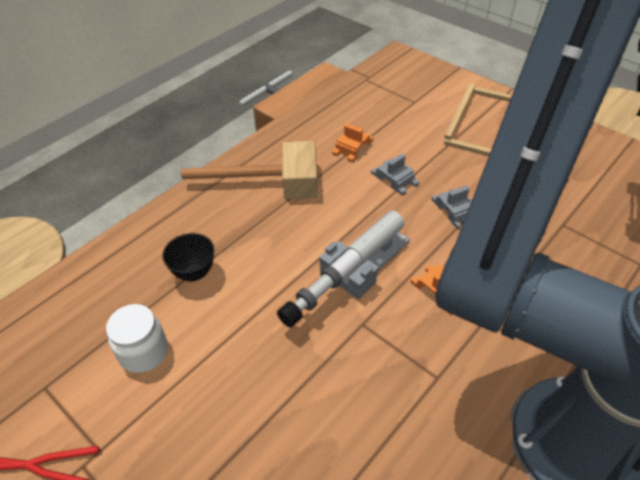

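Scene view: the support lies at about (255–395, 205–250) with its knob at (387,237). The grey caps are at (208,200) and (182,245), and the orange look-alikes at (296,187) and (145,292). The side view shows the same caps at (455,205) and (395,172). Next I'll enlarge the caps and measure.

```bash
python3 - <<'E'
from h import *
s=np.load('scene.npz');d=np.load('side.npz')
W=cloud(s);V=cloud(d)
a=cv2.resize(s['frame'][170:280,150:260],(400,400),interpolation=3)
b=cv2.resize(d['frame'][145:235,365:475],(400,327),interpolation=3)
c=cv2.resize(s['frame'][190:265,240:405],(400,182),interpolation=3)
im=np.zeros((600,800,3),np.uint8);im[:400,:400]=a;im[:327,400:]=b;im[405:587,:400]=c
save('crop',im)
for nm,W,f,c0 in [('scene',W,s['frame'],[(208,200),(182,245),(387,237),(318,230),(340,228),(368,235)]),('side',V,d['frame'],[(455,205),(395,172),(290,313),(350,270)])]:
    for u,v in c0: print(nm,u,v,W[v,u].round(3))
# tubes: points above table within scene
for nm,W,f in [('scene',cloud(s),s['frame']),('side',cloud(d),d['frame'])]:
    hsv=cv2.cvtColor(f,cv2.COLOR_RGB2HSV)
    m=(hsv[...,1]<70)&(W[...,2]>.004)&(W[...,2]<.14)&(W[...,0]>.35)&(W[...,0]<.95)&(abs(W[...,1])<.6)
    n,l,st,ce=cv2.connectedComponentsWithStats(m.astype(np.uint8))
    for i in range(1,n):
        if st[i,4]>80:
            P=W[l==i]; print(nm,st[i],P.mean(0).round(3),P.min(0).round(3),P.max(0).round(3))
E
```

```text
scene 208 200 [ 0.442 -0.294  0.033]
scene 182 245 [ 0.593 -0.294  0.032]
scene 387 237 [0.494 0.152 0.065]
scene 318 230 [ 0.497 -0.002  0.053]
scene 340 228 [0.493 0.047 0.067]
scene 368 235 [0.499 0.111 0.066]
side 455 205 [ 0.418 -0.288  0.029]
side 395 172 [ 0.575 -0.287  0.032]
side 290 313 [0.476 0.157 0.065]
side 350 270 [0.466 0.005 0.048]
scene [187 182  44  37 806] [ 0.436 -0.3    0.029] [ 0.368 -0.348  0.004] [ 0.479 -0.259  0.066]
scene [ 250  205  144   52 3791] [ 0.494 -0.025  0.048] [ 0.429 -0.165  0.004] [0.534 0.165 0.078]
scene [162 229  44  40 964] [ 0.595 -0.294  0.03 ] [ 0.528 -0.338  0.004] [ 0.636 -0.264  0.064]
scene [ 454  290   54   62 2530] [0.668 0.354 0.068] [0.61  0.313 0.004] [0.697 0.401 0.095]
scene [ 361  305   51   49 1843] [0.705 0.184 0.035] [0.671 0.137 0.004] [0.769 0.23  0.069]
side [371 154  48  40 900] [ 0.574 -0.29   0.028] [ 0.531 -0.33   0.004] [ 0.635 -0.263  0.063]
side [432 186  39  42 857] [ 0.423 -0.29   0.031] [ 0.388 -0.345  0.004] [ 0.481 -0.257  0.063]
side [ 279  211  130  115 4840] [ 0.472 -0.011  0.051] [ 0.43  -0.167  0.004] [0.532 0.168 0.075]
side [ 164  234   49   46 1462] [0.731 0.176 0.037] [0.671 0.137 0.004] [0.769 0.231 0.068]
side [ 106  304   62   68 3104] [0.635 0.364 0.068] [0.606 0.315 0.004] [0.691 0.403 0.095]
```

View pics/crop.png

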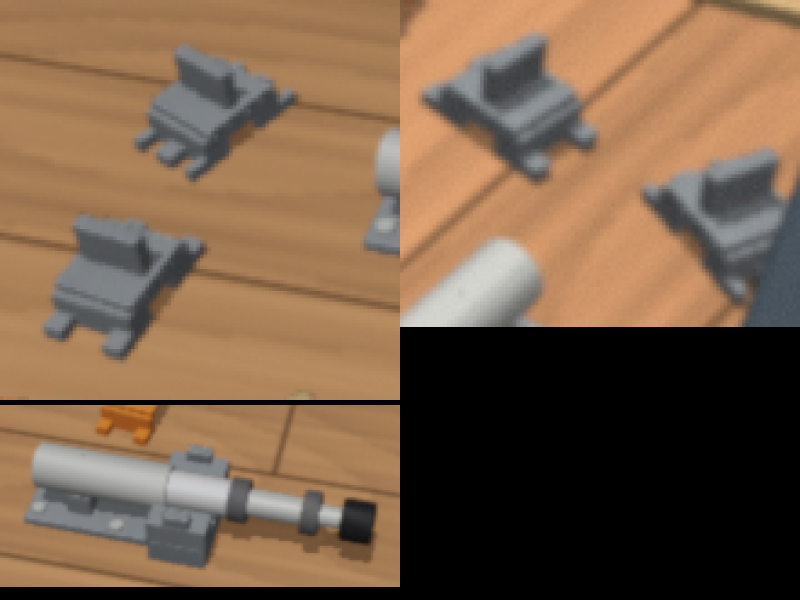

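The crop shows that the lower cap in the scene view (two feet, so one wide notch) is cap_a, near (0.58, -0.30). The upper one has three feet and is cap_b. Next I'll fit the support axis and the cap rib.

```bash
cat > fit.py <<'E'
from h import *
from scipy.optimize import least_squares
def axis(P,r):
    # P near tube; fit x = a+b*y, height h, axis in plan
    f=lambda p: np.hypot((P[:,0]-p[0]-p[1]*P[:,1])/np.hypot(1,p[1]),P[:,2]-p[2])-r
    return least_squares(f,[.48,0,.05],loss='soft_l1',f_scale=.002)
E
python3 - <<'E'
from fit import *
for n in ['scene','side']:
    c=np.load(n+'.npz');W=cloud(c);f=c['frame']
    hsv=cv2.cvtColor(f,cv2.COLOR_RGB2HSV)
    m=(W[...,1]>-.155)&(W[...,1]<-.035)&(W[...,2]>.052)&(W[...,2]<.09)&(abs(W[...,0]-.48)<.05)&(hsv[...,1]<60)
    r=axis(W[m],.022); a,b,h=r.x
    print(n,m.sum(),r.x.round(4),'rms',np.sqrt((r.fun**2).mean()).round(4))
    m=(W[...,1]>-.18)&(W[...,1]<.2)&(W[...,2]>.06)&(W[...,2]<.09)&(abs(W[...,0]-.48)<.05)&(hsv[...,1]<80)
    P=W[m];d=np.array([b,1])/np.hypot(1,b);s=P[:,:2]@d; g=hsv[...,2][m]
    # top brightness and height profile along axis
    for lo in np.arange(-.17,.18,.005):
        k=(s>=lo)&(s<lo+.005)
        if k.sum(): print(f'{lo:.3f}:{k.sum()},{np.percentile(P[k,2],95):.3f},{int(np.median(g[k]))}',end=' | ')
    print()
    # lug tops / saddle top
    m=(W[...,1]>-.03)&(W[...,1]<.07)&(W[...,2]>.058)&(W[...,2]<.068)&(abs(W[...,0]-.48)>.033)&(abs(W[...,0]-.48)<.062)
    P=W[m];
    for sg in (-1,1):
        Q=P[np.sign(P[:,0]-.48)==sg]
        if len(Q): print('lug',sg,len(Q),Q.mean(0).round(4),Q.min(0).round(4),Q.max(0).round(4))
    # cap a
    m=(abs(W[...,0]-.585)<.08)&(abs(W[...,1]+.3)<.06)&(W[...,2]>.04)&(hsv[...,1]<80)
    Q=W[m]; print('rib',len(Q),Q.mean(0).round(4),Q.min(0).round(4),Q.max(0).round(4), cv2.minAreaRect(Q[:,:2].astype(np.float32)*1000))
    m=(abs(W[...,0]-.585)<.08)&(abs(W[...,1]+.3)<.06)&(W[...,2]>.005)&(hsv[...,1]<80)
    Q=W[m]; print('cap', cv2.minAreaRect(Q[:,:2].astype(np.float32)*1000))
E
```

```text
scene 807 [0.4791 0.0119 0.0509] rms 0.0021
-0.150:24,0.073,176 | -0.145:27,0.074,174 | -0.140:29,0.074,176 | -0.135:26,0.074,178 | -0.130:25,0.074,176 | -0.125:26,0.072,177 | -0.120:32,0.074,177 | -0.115:26,0.074,177 | -0.110:25,0.074,176 | -0.105:29,0.074,174 | -0.100:28,0.074,178 | -0.095:26,0.074,178 | -0.090:29,0.075,181 | -0.085:28,0.074,179 | -0.080:27,0.073,178 | -0.075:28,0.074,178 | -0.070:29,0.074,178 | -0.065:29,0.074,179 | -0.060:26,0.073,180 | -0.055:31,0.074,179 | -0.050:29,0.073,176 | -0.045:27,0.075,184 | -0.040:31,0.074,175 | -0.035:28,0.074,179 | -0.030:26,0.074,181 | -0.025:36,0.074,172 | -0.020:26,0.071,185 | -0.015:33,0.070,179 | -0.010:41,0.069,151 | -0.005:44,0.069,163 | 0.000:38,0.069,157 | 0.005:45,0.068,149 | 0.010:23,0.069,192 | 0.015:23,0.070,199 | 0.020:22,0.070,196 | 0.025:21,0.070,199 | 0.030:22,0.069,195 | 0.035:16,0.070,153 | 0.040:27,0.073,99 | 0.045:26,0.072,98 | 0.050:26,0.073,96 | 0.055:20,0.072,127 | 0.060:12,0.065,183 | 0.065:13,0.065,180 | 0.070:12,0.064,175 | 0.075:13,0.065,180 | 0.080:11,0.065,178 | 0.085:16,0.065,183 | 0.090:12,0.065,185 | 
[... 1990 characters left out ...]
.115:43,0.071,97 | 0.120:68,0.071,75 | 0.125:4,0.062,172 | 0.130:4,0.062,197 | 0.135:6,0.062,193 | 0.140:5,0.067,97 | 0.145:29,0.070,41 | 0.150:39,0.071,35 | 0.155:40,0.071,35 | 0.160:42,0.070,36 | 0.165:43,0.071,36 | 0.170:47,0.070,27 | 
lug -1 75 [ 0.437 -0.006  0.062] [ 0.4312 -0.0192  0.058 ] [0.4446 0.0054 0.0658]
lug 1 70 [ 0.5249 -0.0067  0.0619] [ 0.5175 -0.0196  0.0581] [0.5321 0.0053 0.0658]
rib 170 [ 0.5817 -0.2947  0.0535] [ 0.5745 -0.3225  0.04  ] [ 0.5918 -0.2734  0.063 ] ((581.9461669921875, -297.6583557128906), (49.213165283203125, 14.212766647338867), 81.69843292236328)
cap ((583.0621948242188, -297.8018798828125), (61.440826416015625, 100.68885040283203), 83.26658630371094)
```

>>> play_rows:
  commands:
    - [[0.04,0.03,0.0],[0,0,0.17]]
    - [[0.09,0.07,0.0],[0,0,0.34]]
    - [[0.14,0.11,0.0],[0,0,0.51]]
    - [[0.19,0.15,0.01],[0,0,0.68]]
    - [[0.24,0.19,0.01],[0,0,0.85]]
    - [[0.28,0.22,0.01],[0,0,1.02]]
    - [[0.3,0.24,0.01],[0,0,1.19]]
    - [[0.3,0.24,0.01],[0,0,1.213]]
    - [[0.3,0.24,0.01],[0,0,1.213]]
    - [[0.3,0.24,0.01],[0,0,1.213]]
  gripper: 0.06

```text
time_s: 1.35
position: [0.5185, -0.3462, 0.2574]
tcp_rot: [[1.0, -0.001, 0.002], [-0.002, 0.0, 1.0], [-0.001, -1.0, 0.0]]
force: [0.4, -0.3, -0.7]
opening: 0.691
```

```bash
python3 - <<'E'
from h import *
s=read_state();c=capture('wrist');print(s['position'].round(4),s['tcp_rot'].round(3).tolist(),s['time_s'],s['force'])
np.savez('w1.npz',pos=s['position'],R=s['tcp_rot'],**c);save('w1',c['frame'])
E
```

```text
[ 0.5185 -0.3462  0.2574] [[1.0, -0.001, 0.002], [-0.002, 0.0, 1.0], [-0.001, -1.0, 0.0]] 1.35 [ 0.42368666 -0.30294467 -0.72726984]
```

View pics/w1.png

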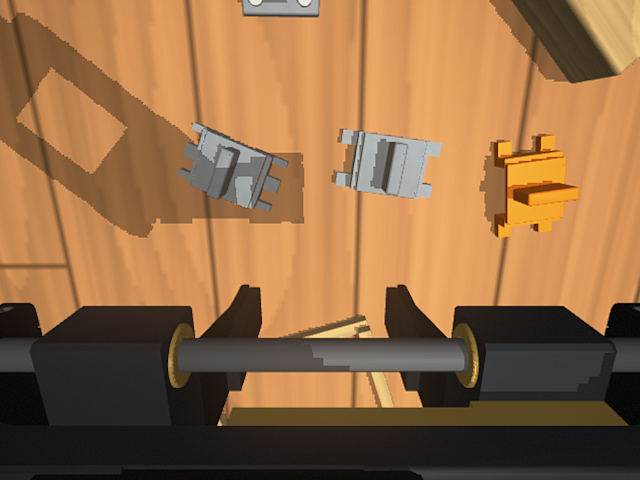

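The wrist picture shows cap_a at (390,165) with its rib about 8° off vertical, cap_b at (230,170), and an orange cap at (535,185). Next I'll find the walled end from depth in the cap's frame.

```bash
python3 - <<'E'
from h import *
t=np.radians(82.3);ex=np.array([np.cos(t),np.sin(t),0]);ey=np.array([-ex[1],ex[0],0]);o=np.array([.582,-.298,0])
w=np.load('w1.npz');T=np.eye(4);T[:3,:3]=w['R'];T[:3,3]=w['pos'];T=T@w['hand_eye']
print('cam',T.round(3).tolist())
for n,c,TT in [('scene',np.load('scene.npz'),None),('side',np.load('side.npz'),None),('wrist',w,T)]:
    W=cloud(c,TT);Q=W-o;x=Q@ex;y=Q@ey;z=Q[...,2]
    m=(abs(x)<.04)&(abs(y)<.02)&(z<.028)&(z>-.01)
    print(n,m.sum());print(np.c_[x[m],y[m],z[m]][::max(1,m.sum()//25)].round(3).tolist())
    m=(abs(x)<.06)&(abs(y)<.06)&(z>.04)
    if n=='wrist':
        Q=W[m];print(Q.mean(0),cv2.minAreaRect(Q[:,:2].astype(np.float32)*1000),np.percentile(Q[:,2],95))
        m=(abs(x)<.06)&(abs(y)<.06)&(z>.005);print(cv2.minAreaRect(W[m][:,:2].astype(np.float32)*1000))
s=np.load('scene.npz')['frame'];d=np.load('side.npz')['frame']
im=np.zeros((400,800,3),np.uint8)
im[:,:400]=cv2.resize(s[222:272,157:207],(400,400),interpolation=2);im[:,400:]=cv2.resize(w['frame'][115:215,325:450][:, :100],(400,400),interpolation=2)
save('crop2',im)
E
```

```text
cam [[1.0, -0.002, -0.001, 0.519], [-0.003, -0.955, -0.296, -0.264], [-0.001, 0.296, -0.955, 0.395], [0.0, 0.0, 0.0, 1.0]]
scene 178
[[0.026, 0.015, 0.028], [0.026, 0.009, 0.027], [-0.011, -0.012, 0.028], [0.025, 0.005, 0.021], [0.026, -0.001, 0.024], [0.026, -0.005, 0.024], [0.029, 0.018, 0.002], [0.028, -0.001, 0.018], [0.032, 0.016, 0.002], [0.025, -0.003, 0.015], [0.033, 0.014, 0.0], [0.019, 0.006, -0.0], [0.037, 0.009, 0.004], [0.025, -0.007, 0.013], [0.033, 0.006, 0.001], [0.027, -0.013, 0.017], [0.034, 0.001, 0.004], [0.023, -0.003, 0.001], [0.039, 0.001, 0.002], [0.028, -0.004, 0.0], [0.028, -0.017, 0.011], [0.037, -0.005, 0.001], [0.033, -0.011, 0.002], [0.031, -0.016, 0.004], [0.03, -0.02, 0.004], [0.036, -0.017, 0.001]]
side 225
[[-0.03, 0.002, 0.025], [-0.024, 0.019, 0.028], [-0.018, 0.02, 0.026], [0.027, -0.012, 0.025], [0.021, -0.002, 0.026], [0.006, 0.018, 0.027], [0.026, 0.006, 0.027], [0.026, 0.0, 0.021], [0.029, -0.003, 0.017], [0.026, -0.017, 0.003], [0.027, 0.01, 0.022], [0.019, -0.008, 0.002], [0.033, -0.019, -0.0], [0.013, -0.007, -0.004], [0.032, -0.014, -0.001
[... 415 characters left out ...]
0.036, -0.007, -0.001], [0.033, 0.004, 0.0], [0.031, 0.014, 0.001], [0.035, -0.017, -0.001], [0.033, -0.007, 0.0], [0.031, 0.002, 0.0], [0.028, 0.012, 0.0], [0.032, -0.018, 0.001], [0.031, -0.011, 0.001], [0.03, -0.012, -0.0], [0.03, -0.019, 0.001], [-0.034, 0.015, -0.0], [-0.034, 0.004, 0.002], [-0.035, -0.005, -0.001], [-0.036, -0.006, -0.0], [-0.038, 0.0, -0.0], [-0.038, 0.0, 0.002], [-0.038, -0.009, 0.001], [-0.039, -0.019, 0.002]]
[ 0.55632794 -0.31953981  0.32095279] ((566.9759521484375, -321.55621337890625), (86.43726348876953, 62.28840637207031), 29.952272415161133) 0.3449577795740157
((575.9085083007812, -314.1256408691406), (86.5752944946289, 112.16915893554688), 82.07980346679688)
```

View pics/crop2.png

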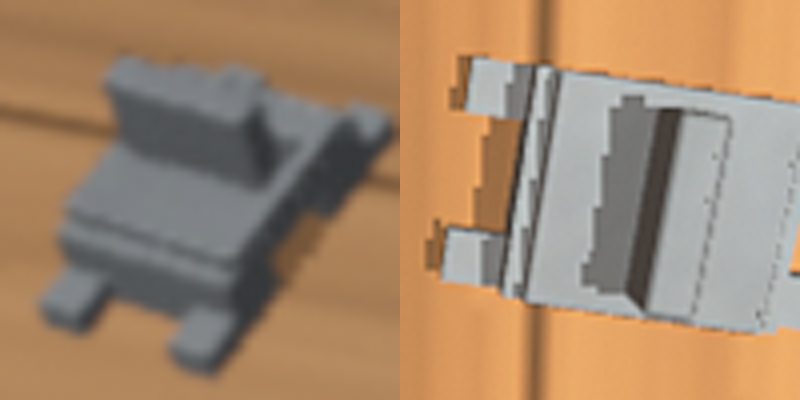

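Both cameras place points at cap x ≈ 26–28 mm above z = 13 mm, with bench visible through a slot below. So the wall is at the cap's +y-world end, already the knob side, and the cap needs only about a 7° turn. Now the tubes: closed fingers go beyond the knob.

>>> play_rows:
  commands:
    - [[-0.004,0.06,0],[0,0,0]]
    - [[-0.008,0.12,0],[0,0,0]]
    - [[-0.012,0.18,0],[0,0,0]]
    - [[-0.016,0.24,0],[0,0,0]]
    - [[-0.02,0.3,0],[0,0,0]]
    - [[-0.024,0.36,0],[0,0,0]]
    - [[-0.028,0.42,0],[0,0,0]]
    - [[-0.032,0.48,0],[0,0,0]]
    - [[-0.036,0.54,0],[0,0,0]]
    - [[-0.036,0.56,-0.02],[0,0,0]]
  gripper: 0.0

```text
time_s: 2.65
position: [0.4844, 0.2174, 0.2389]
tcp_rot: [[1.0, 0.005, -0.003], [0.003, 0.002, 1.0], [0.005, -1.0, 0.002]]
force: [0.8, -1.0, -0.3]
opening: 0.003
```

>>> play_rows:
  commands:
    - [[0,0,-0.05],[0,0,0]]
    - [[0,0,-0.1],[0,0,-0.012]]
    - [[0,0,-0.15],[0,0,-0.012]]
    - [[0,0,-0.178],[0,0,-0.012]]
    - [[0,0,-0.178],[0,0,-0.012]]
    - [[0,0,-0.178],[0,0,-0.012]]

```text
time_s: 3.4
position: [0.4846, 0.2145, 0.0605]
tcp_rot: [[1.0, 0.002, 0.012], [-0.012, 0.0, 1.0], [0.002, -1.0, 0.0]]
force: [-1.1, -0.2, 0.1]
opening: 0.007
```

```bash
python3 - <<'E'
from h import *
s=read_state();print(s['position'].round(4),s['force'].round(2),s['time_s'])
c=capture('scene');d=capture('side')
im=np.zeros((300,800,3),np.uint8);im[:,:400]=cv2.resize(c['frame'][150:270,260:420],(400,300));im[:,400:]=cv2.resize(d['frame'][230:380,230:430],(400,300));save('push0',im)
E
```

```text
[0.4846 0.2145 0.0605] [-1.05 -0.24  0.08] 3.4
```

View pics/push0.png

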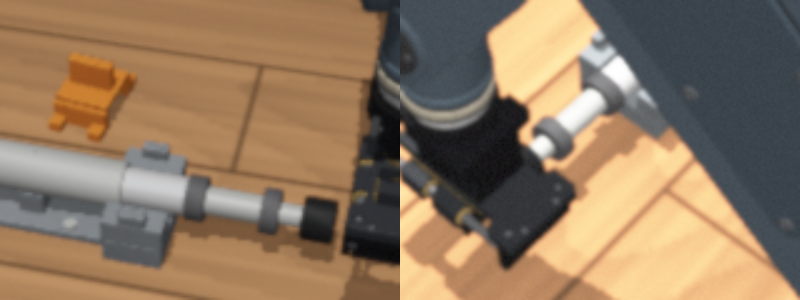

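Scene half: the gripper stands just beyond the knob, which ends at about crop column 335, in line with the tube. Pushing now.

>>> play_rows:
  commands:
    - [[0,-0.012,0],[0,0,0]]
    - [[0,-0.022,0],[0,0,0]]
    - [[0,-0.03,0],[0,0,0]]
    - [[0,-0.036,0],[0,0,0]]
    - [[0,-0.042,0],[0,0,0]]
    - [[0,-0.048,0],[0,0,0]]
    - [[-0.001,-0.054,0],[0,0,0]]
    - [[-0.001,-0.06,0],[0,0,0]]
    - [[-0.001,-0.066,0],[0,0,0]]
    - [[-0.001,-0.072,0],[0,0,0]]

```text
time_s: 4.75
position: [0.483, 0.1424, 0.0596]
tcp_rot: [[1.0, 0.001, 0.011], [-0.011, 0.0, 1.0], [0.001, -1.0, 0.0]]
force: [2.0, 3.0, -0.7]
opening: 0.008
```

>>> play_rows:
  commands:
    - [[0,-0.005,0],[0,0,0]]
    - [[0,-0.01,0],[0,0,0]]
    - [[0,-0.015,0],[0,0,0]]
    - [[0,-0.02,0],[0,0,0]]
    - [[0,-0.024,0],[0,0,0]]
    - [[0,-0.028,0],[0,0,0]]
    - [[-0.001,-0.032,0],[0,0,0]]
    - [[-0.001,-0.036,0],[0,0,0]]
    - [[-0.001,-0.04,0],[0,0,0]]
    - [[-0.001,-0.044,0],[0,0,0]]

```text
time_s: 6.0
position: [0.4824, 0.0996, 0.0597]
tcp_rot: [[1.0, 0.002, 0.012], [-0.012, 0.001, 1.0], [0.002, -1.0, 0.001]]
force: [2.9, 9.0, -0.2]
opening: 0.006
```

>>> play_rows:
  commands:
    - [[0,-0.005,0],[0,0,0]]
    - [[0,-0.01,0],[0,0,0]]
    - [[0,-0.014,0],[0,0,0]]
    - [[0,-0.018,0],[0,0,0]]
    - [[0,-0.021,0],[0,0,0]]
    - [[0,-0.023,0],[0,0,0]]
    - [[0,-0.024,0],[0,0,0]]

```text
time_s: 6.88
position: [0.4821, 0.0755, 0.0596]
tcp_rot: [[1.0, 0.002, 0.012], [-0.012, 0.001, 1.0], [0.002, -1.0, 0.001]]
force: [3.8, 8.1, 2.0]
opening: 0.005
```

>>> play_rows:
  commands:
    - [[0,-0.001,0],[0,0,0]]
    - [[0,-0.002,0],[0,0,0]]
    - [[0,-0.003,0],[0,0,0]]
    - [[0,-0.004,0],[0,0,0]]

```text
time_s: 7.38
position: [0.4821, 0.0716, 0.0597]
tcp_rot: [[1.0, 0.002, 0.012], [-0.012, 0.001, 1.0], [0.002, -1.0, 0.001]]
force: [3.3, 7.3, 1.3]
opening: 0.008
```

>>> play_rows:
  commands:
    - [[0,-0.001,0],[0,0,0]]
    - [[0,-0.002,0],[0,0,0]]
    - [[0,-0.003,0],[0,0,0]]

```text
time_s: 7.75
position: [0.4821, 0.069, 0.0597]
tcp_rot: [[1.0, 0.002, 0.013], [-0.013, 0.002, 1.0], [0.002, -1.0, 0.002]]
force: [3.8, 13.6, 0.8]
opening: 0.007
```

>>> play_rows:
  commands:
    - [[0,-0.0005,0],[0,0,0]]
    - [[0,-0.001,0],[0,0,0]]
    - [[0,-0.001,0],[0,0,0]]

```text
time_s: 8.12
position: [0.482, 0.0689, 0.0597]
tcp_rot: [[1.0, 0.002, 0.013], [-0.013, 0.003, 1.0], [0.002, -1.0, 0.003]]
force: [3.4, 15.1, 2.0]
opening: 0.005
```

The tubes have reached a firm stop, with force up and motion stalled. I'll retreat and check.

>>> play_rows:
  commands:
    - [[0,0.02,0],[0,0,0]]
    - [[0,0.04,0.01],[0,0,0]]
    - [[0,0.05,0.06],[0,0,0]]
    - [[0,0.03,0.12],[0,0,0]]
    - [[0.01,-0.02,0.16],[0,0,0]]
    - [[0.02,-0.08,0.17],[0,0,0]]
    - [[0.03,-0.14,0.17],[0,0,-0.04]]
    - [[0.05,-0.2,0.17],[0,0,-0.08]]
    - [[0.07,-0.26,0.16],[0,0,-0.12]]
    - [[0.09,-0.32,0.15],[0,0,-0.122]]
  gripper: 0.05

```text
time_s: 9.38
position: [0.5687, -0.2514, 0.2091]
tcp_rot: [[0.991, -0.004, 0.133], [-0.133, 0.001, 0.991], [-0.004, -1.0, 0.001]]
force: [0.1, 0.0, -0.4]
opening: 0.577
```

>>> play_rows:
  commands:
    - [[0.005,-0.04,0],[0,0,0]]
    - [[0.01,-0.06,0],[0,0,0]]
    - [[0.01,-0.06,0],[0,0,0]]
    - [[0.01,-0.06,0],[0,0,0]]

```text
time_s: 9.88
position: [0.5796, -0.3075, 0.2099]
tcp_rot: [[0.991, -0.002, 0.131], [-0.131, 0.002, 0.991], [-0.002, -1.0, 0.002]]
force: [-0.6, -0.4, 0.4]
opening: 0.573
```

```bash
python3 - <<'E'
from fit import *
s=read_state();w=capture('wrist');np.savez('w2.npz',pos=s['position'],R=s['tcp_rot'],**w)
print(s['position'].round(4),s['tcp_rot'].round(3).tolist(),s['time_s'])
T=np.eye(4);T[:3,:3]=s['tcp_rot'];T[:3,3]=s['position'];T=T@w['hand_eye']
W=cloud(w,T);m=(abs(W[...,0]-.582)<.04)&(abs(W[...,1]+.298)<.04)&(W[...,2]>.045)&(W[...,2]<.08)
Q=W[m];print('rib',len(Q),np.median(Q[:,2]),cv2.minAreaRect(Q[:,:2].astype(np.float32)*1000))
for n in ['scene','side']:
    c=capture(n);np.savez(n+'2.npz',**c);W=cloud(c);f=c['frame'];save(n+'2',f);hsv=cv2.cvtColor(f,cv2.COLOR_RGB2HSV)
    m=(W[...,1]>-.15)&(W[...,1]<.2)&(W[...,2]>.06)&(W[...,2]<.09)&(abs(W[...,0]-.481)<.025)&(hsv[...,1]<80)
    P=W[m];sg=P[:,1];g=hsv[...,2][m]
    for lo in np.arange(-.035,.18,.005):
        k=(sg>=lo)&(sg<lo+.005)
        if k.sum(): print(f'{lo:.3f}:{k.sum()},{np.percentile(P[k,2],95):.3f},{int(np.median(g[k]))}',end=' | ')
    print()
im=np.zeros((600,800,3),np.uint8);im[:,:]=0
a=capture('scene')['frame'];im[:300,:400]=cv2.resize(a[170:290,250:410],(400,300));b=capture('side')['frame'];im[:300,400:]=cv2.resize(b[200:350,260:460],(400,300));im[300:,:400]=cv2.resize(w['frame'],(400,300));im[300:,400:]=cv2.resize(a[170:320,100:300],(400,300));save('home',im)
E
```

```text
[ 0.5796 -0.3075  0.2099] [[0.991, -0.002, 0.131], [-0.131, 0.002, 0.991], [-0.002, -1.0, 0.002]] 9.875
rib 875 0.05994035259685415 ((584.0908203125, -299.3600769042969), (45.983299255371094, 11.949224472045898), 82.32329559326172)
-0.035:30,0.074,189 | -0.030:27,0.073,162 | -0.025:29,0.074,104 | -0.020:25,0.072,102 | -0.015:28,0.074,101 | -0.010:30,0.072,96 | -0.005:26,0.074,102 | 0.000:27,0.072,103 | 0.005:30,0.074,95 | 0.010:3,0.062,184 | 0.015:5,0.065,180 | 0.020:5,0.062,178 | 0.025:9,0.067,125 | 0.030:21,0.072,44 | 0.035:24,0.071,45 | 0.040:21,0.071,45 | 0.045:23,0.073,43 | 0.050:24,0.072,45 | 0.055:13,0.071,32 | 
-0.035:42,0.072,220 | -0.030:48,0.072,184 | -0.025:41,0.071,112 | -0.020:36,0.071,108 | -0.015:40,0.072,109 | -0.010:42,0.071,107 | -0.005:33,0.071,109 | 0.000:41,0.072,107 | 0.005:55,0.071,86 | 0.010:5,0.070,204 | 0.015:1,0.062,187 | 0.020:2,0.060,177 | 0.025:5,0.068,84 | 0.030:37,0.070,60 | 0.035:39,0.071,40 | 0.040:34,0.070,40 | 0.045:43,0.071,40 | 0.050:43,0.071,40 | 0.055:45,0.070,30 | 0.060:1,0.066,24 |
```

View pics/home.png

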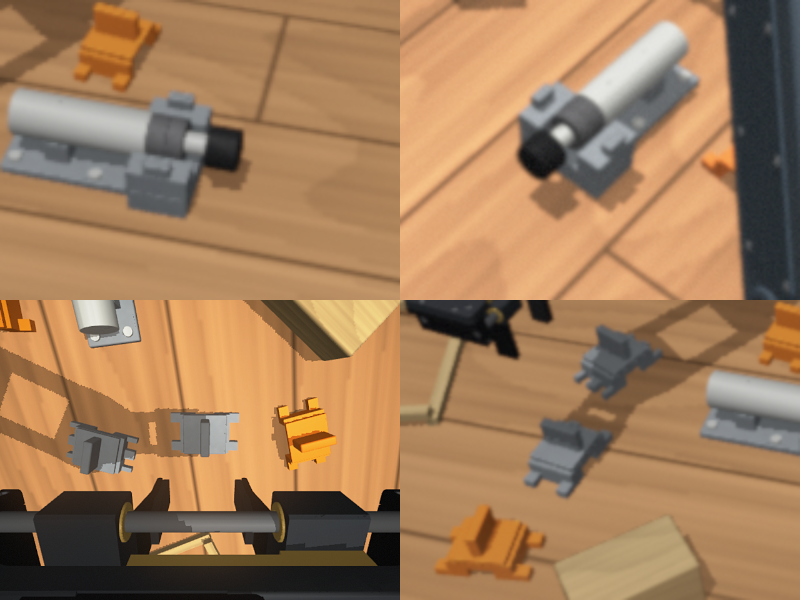

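The tubes are home: collar and flange lie touching from y -0.025 to 0.010, and the knob's outer end is at 0.060 as expected. One wrist look at the saddle, in the same geometry as the cap look, will cancel calibration error.

>>> play_rows:
  commands:
    - [[-0.02,0.05,0.01],[0,0,0.03]]
    - [[-0.04,0.11,0.01],[0,0,0.06]]
    - [[-0.06,0.17,0.01],[0,0,0.09]]
    - [[-0.08,0.23,0.01],[0,0,0.122]]
    - [[-0.1,0.27,0.01],[0,0,0.122]]
    - [[-0.1,0.275,0.01],[0,0,0.122]]
    - [[-0.1,0.275,0.01],[0,0,0.122]]
    - [[-0.1,0.275,0.01],[0,0,0.122]]
    - [[-0.1,0.275,0.01],[0,0,0.122]]

```text
time_s: 11.25
position: [0.481, -0.0357, 0.2201]
tcp_rot: [[1.0, 0.001, 0.013], [-0.013, -0.0, 1.0], [0.001, -1.0, -0.0]]
force: [-0.2, 0.4, 0.3]
opening: 0.573
```

```bash
python3 - <<'E'
from fit import *
s=read_state();w=capture('wrist');np.savez('w3.npz',pos=s['position'],R=s['tcp_rot'],**w);save('w3',w['frame'])
print(s['position'].round(4),s['tcp_rot'].round(3).tolist(),s['time_s'])
T=np.eye(4);T[:3,:3]=s['tcp_rot'];T[:3,3]=s['position'];T=T@w['hand_eye']
W=cloud(w,T);L=[]
for sg in (-1,1):
    m=(sg*(W[...,0]-.481)>.030)&(sg*(W[...,0]-.481)<.06)&(abs(W[...,1])<.04)&(W[...,2]>.057)&(W[...,2]<.07)
    n,l,st,_=cv2.connectedComponentsWithStats(m.astype(np.uint8));i=1+np.argmax(st[1:,4]);Q=W[l==i]
    r=cv2.minAreaRect(Q[:,:2].astype(np.float32)*1000);L.append(r[0]);print('lug',len(Q),np.median(Q[:,2]).round(4),r)
L=np.array(L);print('mid',L.mean(0),'yaw of -ysup',np.degrees(np.arctan2(*(L[1]-L[0])[::-1])))
for lo,hi,z0 in [(-.14,-.04,.06)]:
    m=(W[...,1]>lo)&(W[...,1]<hi)&(W[...,2]>z0)&(W[...,2]<.085)&(abs(W[...,0]-.481)<.03)
    r=axis(W[m],.022);print('axis',m.sum(),r.x)
m=(abs(W[...,0]-.481)<.022)&(W[...,1]>.02)&(W[...,1]<.08)&(W[...,2]>.055)&(W[...,2]<.09)
print('knob',W[m].min(0),W[m].max(0))
E
```

```text
[ 0.481  -0.0357  0.2201] [[1.0, 0.001, 0.013], [-0.013, -0.0, 1.0], [0.001, -1.0, -0.0]] 11.25
lug 465 0.0629 ((438.0354919433594, -7.666531562805176), (24.51664924621582, 12.127360343933105), 89.97624969482422)
lug 461 0.0629 ((525.766845703125, -8.736550331115723), (24.268592834472656, 12.08105754852295), 89.10836029052734)
mid [481.90116882  -8.20154095] yaw of -ysup -0.6987754904240668
axis 4369 [0.48201709 0.01432121 0.04994047]
knob [0.46327816 0.02013038 0.0550193 ] [0.50179685 0.05796445 0.07228047]
```

The wrist-measured offset from rib to seat is (-0.102, +0.291) m with a +7.0° turn, and the fixed cameras agree within 1 mm. Going to grasp cap_a.

>>> play_rows:
  commands:
    - [[0.02,-0.05,0],[0,0,-0.03]]
    - [[0.04,-0.11,0],[0,0,-0.06]]
    - [[0.06,-0.17,0],[0,0,-0.09]]
    - [[0.08,-0.23,-0.02],[0,0,-0.122]]
    - [[0.1,-0.26,-0.06],[0,0,-0.122]]
    - [[0.102,-0.263,-0.1],[0,0,-0.122]]
    - [[0.102,-0.263,-0.12],[0,0,-0.122]]
    - [[0.102,-0.263,-0.12],[0,0,-0.122]]
    - [[0.102,-0.263,-0.12],[0,0,-0.122]]

```text
time_s: 12.42
position: [0.5831, -0.2977, 0.1017]
tcp_rot: [[0.991, 0.002, 0.132], [-0.132, -0.001, 0.991], [0.002, -1.0, -0.001]]
force: [0.4, 0.1, 0.2]
opening: 0.574
```

>>> play_rows:
  commands:
    - [[0,-0.001,-0.02],[0,0,0]]
    - [[0,-0.001,-0.035],[0,0,0]]
    - [[0,-0.001,-0.0435],[0,0,0]]
    - [[0,-0.001,-0.0435],[0,0,0]]
    - [[0,-0.001,-0.0435],[0,0,0]]

```text
time_s: 13.05
position: [0.5823, -0.2985, 0.0563]
tcp_rot: [[0.991, -0.0, 0.133], [-0.133, 0.0, 0.991], [-0.0, -1.0, 0.0]]
force: [-1.6, -0.8, 1.0]
opening: 0.575
```

>>> play_rows:
  commands:
    - [[0,0,0],[0,0,0]]
    - [[0,0,0],[0,0,0]]
    - [[0,0,0],[0,0,0]]
    - [[0,0,0],[0,0,0]]
    - [[0,0,0],[0,0,0]]
    - [[0,0,0],[0,0,0]]
  gripper: 0.0

```text
time_s: 13.8
position: [0.5827, -0.2988, 0.0567]
tcp_rot: [[0.991, 0.001, 0.133], [-0.133, -0.0, 0.991], [0.001, -1.0, -0.0]]
force: [2.3, -0.0, -0.4]
opening: 0.134
```

>>> play_rows:
  commands:
    - [[0,0,0.03],[0,0,0]]
    - [[0,0,0.07],[0,0,0]]
    - [[0,0.01,0.11],[0,0,0]]
    - [[-0.01,0.05,0.12],[0,0,0.03]]
    - [[-0.03,0.1,0.12],[0,0,0.06]]
    - [[-0.05,0.15,0.12],[0,0,0.09]]
    - [[-0.07,0.2,0.12],[0,0,0.122]]
    - [[-0.09,0.25,0.12],[0,0,0.122]]
    - [[-0.1,0.28,0.12],[0,0,0.122]]
    - [[-0.101,0.291,0.12],[0,0,0.122]]

```text
time_s: 15.05
position: [0.4793, -0.0058, 0.1763]
tcp_rot: [[1.0, -0.003, 0.009], [-0.009, 0.001, 1.0], [-0.003, -1.0, 0.001]]
force: [0.0, -1.0, -2.4]
opening: 0.134
```

>>> play_rows:
  commands:
    - [[0,0,-0.02],[0,0,0]]
    - [[0,0,-0.028],[0,0,0]]
    - [[0,0,-0.028],[0,0,0]]
    - [[0,0,-0.028],[0,0,0]]

```text
time_s: 15.55
position: [0.4818, -0.0082, 0.1489]
tcp_rot: [[1.0, 0.001, 0.012], [-0.012, -0.0, 1.0], [0.001, -1.0, -0.0]]
force: [0.8, -0.2, -2.0]
opening: 0.136
```

```bash
python3 - <<'E'
from h import *
s=read_state();print(s['position'].round(4),s['tcp_rot'].round(3).tolist(),s['force'].round(1),s['opening'])
c=capture('scene');d=capture('side');w=capture('wrist')
im=np.zeros((600,800,3),np.uint8);im[:300,:400]=cv2.resize(c['frame'][150:270,250:410],(400,300));im[:300,400:]=cv2.resize(d['frame'][190:340,250:450],(400,300));im[300:,:400]=cv2.resize(w['frame'],(400,300));save('pre',im)
E
```

```text
[ 0.4818 -0.0082  0.1489] [[1.0, 0.001, 0.012], [-0.012, -0.0, 1.0], [0.001, -1.0, -0.0]] [ 0.8 -0.2 -2. ] 0.13559499992974192
```

View pics/pre.png

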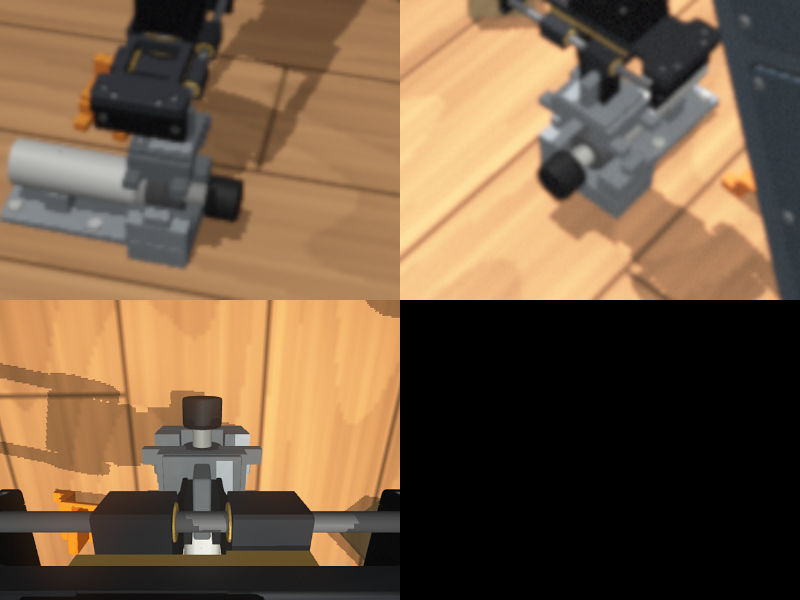

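The cap is aligned over the saddle, slot end toward the knob. Descending in steps.

>>> play_rows:
  commands:
    - [[0,0.0005,-0.01],[0,0,0]]
    - [[0,0.0005,-0.02],[0,0,0]]
    - [[0,0.0005,-0.026],[0,0,0]]
    - [[0,0.0005,-0.03],[0,0,0]]
    - [[0,0.0005,-0.033],[0,0,0]]
    - [[0,0.0005,-0.033],[0,0,0]]

```text
time_s: 16.45
position: [0.4813, -0.0071, 0.1155]
tcp_rot: [[1.0, -0.0, 0.011], [-0.011, 0.0, 1.0], [-0.0, -1.0, 0.0]]
force: [-0.2, -1.7, -2.2]
opening: 0.134
```

Underside at about 59 mm, below the 63 mm lug tops, with only the cap's own weight on the wrist. Continuing.

>>> play_rows:
  commands:
    - [[0,0,-0.002],[0,0,0]]
    - [[0,0,-0.004],[0,0,0]]
    - [[0,0,-0.006],[0,0,0]]
    - [[0,0,-0.0075],[0,0,0]]
    - [[0,0,-0.0085],[0,0,0]]
    - [[0,0,-0.0085],[0,0,0]]

```text
time_s: 17.2
position: [0.4812, -0.0071, 0.1071]
tcp_rot: [[1.0, -0.0, 0.011], [-0.011, 0.0, 1.0], [-0.0, -1.0, 0.0]]
force: [-0.2, -0.8, -3.1]
opening: 0.133
```

>>> play_rows:
  commands:
    - [[0,0,-0.0005],[0,0,0]]
    - [[0,0,-0.001],[0,0,0]]
    - [[0,0,-0.0015],[0,0,0]]
    - [[0,0,-0.0015],[0,0,0]]

```text
time_s: 17.7
position: [0.4814, -0.0071, 0.1067]
tcp_rot: [[1.0, 0.001, 0.011], [-0.011, -0.0, 1.0], [0.001, -1.0, -0.0]]
force: [-2.0, 0.4, 6.1]
opening: 0.135
```

Contact at exactly the expected height (TCP z 0.1067, +6 N). I'll release, rise and check.

>>> play_rows:
  commands:
    - [[0,0,0],[0,0,0]]
    - [[0,0,0],[0,0,0]]
    - [[0,0,0],[0,0,0]]
    - [[0,0,0],[0,0,0]]
  gripper: 0.04

```text
time_s: 18.2
position: [0.4813, -0.0071, 0.1055]
tcp_rot: [[1.0, -0.0, 0.011], [-0.011, 0.0, 1.0], [-0.0, -1.0, 0.0]]
force: [0.6, -0.1, 0.1]
opening: 0.441
```

>>> play_rows:
  commands:
    - [[0,0,0.03],[0,0,0]]
    - [[0,0,0.07],[0,0,0]]
    - [[0,-0.03,0.11],[0,0,0]]
    - [[0,-0.08,0.12],[0,0,0]]
    - [[0,-0.13,0.12],[0,0,0]]
    - [[0,-0.16,0.12],[0,0,0]]
    - [[0,-0.16,0.12],[0,0,0]]
    - [[0,-0.16,0.12],[0,0,0]]

```text
time_s: 19.2
position: [0.4807, -0.1663, 0.2253]
tcp_rot: [[1.0, -0.001, 0.011], [-0.011, 0.001, 1.0], [-0.001, -1.0, 0.001]]
force: [0.6, 0.6, -0.4]
opening: 0.458
```

```bash
python3 - <<'E'
from h import *
s=read_state();print(s['position'].round(4),s['time_s'],s['opening'])
im=np.zeros((300,800,3),np.uint8)
for n,sl,c0 in [('scene',np.s_[160:280,250:410],0),('side',np.s_[190:340,250:450],400)]:
    c=capture(n);im[:,c0:c0+400]=cv2.resize(c['frame'][sl],(400,300));W=cloud(c)-[.481,-.0067,0]
    x,y,z=W[...,1]+.0125*W[...,0],-W[...,0],W[...,2]
    rib=(abs(y)<.02)&(abs(x)<.04)&(z>.09)&(z<.13);print(n,'rib z top',np.percentile(z[rib],[50,90]).round(4),'xy',x[rib].mean().round(4),y[rib].mean().round(4),cv2.minAreaRect(np.c_[x[rib],y[rib]].astype(np.float32)*1000))
    for nm,sy in (('+y',1),('-y',-1)):
        for ex in (-1,1):
            m=(sy*y>.012)&(sy*y<.03)&(ex*x>.008)&(ex*x<.025)&(z>.07)&(z<.09);print(' body top',nm,ex,m.sum(),np.median(z[m]).round(4) if m.any() else '')
            m=(sy*y>.039)&(sy*y<.048)&(ex*x>.016)&(ex*x<.026)&(z>.045)&(z<.08);print(' flange top',nm,ex,m.sum(),np.median(z[m]).round(4) if m.any() else '')
    k=(abs(y)<.02)&(x>.03)&(x<.09)&(z>.055)&(z<.08);print(' knob x',np.percentile(x[k],[2,98]).round(3))
save('fin',im)
E
```

```text
[ 0.4807 -0.1663  0.2253] 19.2 0.45788912470784937
scene rib z top [0.1066 0.1117] xy 0.0004 -0.0018 ((-0.35395050048828125, 0.33152151107788086), (14.34894847869873, 46.5319938659668), 87.44401550292969)
 body top +y -1 0 
 flange top +y -1 0 
 body top +y 1 14 0.0819
 flange top +y 1 0 
 body top -y -1 61 0.0804
 flange top -y -1 23 0.0587
 body top -y 1 60 0.0806
 flange top -y 1 22 0.0582
 knob x [0.031 0.065]
side rib z top [0.1071 0.1107] xy 0.0028 0.0022 ((-0.06419944763183594, 0.057543277740478516), (47.76730728149414, 13.972410202026367), 0.038432225584983826)
 body top +y -1 78 0.08
 flange top +y -1 23 0.0595
 body top +y 1 81 0.0798
 flange top +y 1 26 0.0594
 body top -y -1 29 0.0796
 flange top -y -1 10 0.0596
 body top -y 1 64 0.0797
 flange top -y 1 18 0.0596
 knob x [0.036 0.066]
```

View pics/fin.png

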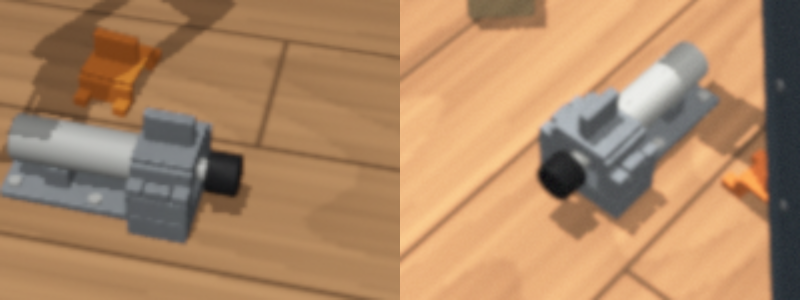

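The cap is flat and fully down: body top at 80 mm at all four corners, flanges at about 60 mm, lugs in the notches, and the knob at 36–66 mm.

```bash
python3 -c "
from rig import *
print(hand_in())"
```

```text
the job is handed in; nothing more can be done
None
```

The support is put away. I pushed the knob until the inner tube and then the middle tube were home, then set cap_a (one wide notch per side) on the saddle with its walled end towards the knob. The job was handed in at about 19 s of the 61 s allowed.

- **Order:** the push force was about 3 N while the inner tube slid and 8–9 N for the middle one. At the end stop it reached about 15 N with no further motion. The order rests on these forces; I took no picture between the two slides.
- **Tubes home:** the collar and flange were touching. After the cap was on, the side camera put the knob at x = 36–66 mm of the support, as expected for both tubes home.
- **Cap seated:** contact came at the expected height. Afterwards the side camera showed the body top at 80 mm at all four corners and the flange tops at 59–60 mm. The centre was within about 0.5 mm and the turn within measuring error.
- **Disagreements:** the scene camera read the flange tops 1–2 mm lower (58–59 mm) and could not see three spots on the far side. It also gave the rib a 2.6° turn from few pixels, where the side camera gave 0.04°. The wrist camera differed from the fixed ones by 1–2 mm, within calibration.
- **Other objects:** the arm did not go near the mallet, bowl or tub, nor the orange look-alikes, but I did not measure them again at the end.

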